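# Unpack the evidence canister for photography

## Task

Unpack the steel evidence canister: take off the domed lid and set it rim-down on the blue mat, then lift out the orange tray and set it upright beside the lid on the mat. Next push the steel scale on the photo board round its pivot pin until it lies against the black fence, and last take the amber jar out of the tub and stand it gently, upright, inside the marked square. Leave the tub standing where it is and do not disturb the other things on the bench.

Things in the scene. Friction and masses are not known exactly. Their poses are not given: they have to be found in the camera images.
- tub: steel tub of the canister, open at the top: outer diameter 140 mm, clear width inside about 127 mm, 100 mm high, floor 5 mm thick; loose, about 0.85 kg. Origin at the centre of its underside, z up. At the start it holds, from below: the jar on its floor, the tray hanging by its flange on the rim, and the lid resting on the tray's flange.
- lid: steel domed lid, hollow and open below, outer diameter 140 mm, inner about 128 mm, dome 46 mm high, with a black knob on top: neck 24 mm in diameter up to 58 mm above the lid's rim, then a head 36 mm in diameter from 58 to 84 mm. About 0.28 kg. Origin at the centre of the rim plane, z up. At the start the rim is 104 mm above the bench and the tray's grip stands inside the dome, 36 mm above the rim plane.
- tray: orange round tray (dish): outer diameter 120 mm, 30 mm high, wall and floor 4 mm, with a flange 144 mm in diameter whose underside is 12 mm above the tray's underside (it sits on the tub's rim). In the middle a steel stem (14 mm diameter) carries a black round grip, 24 mm in diameter, from 28 to 52 mm above the underside. About 0.22 kg. Origin at the centre of the underside, z up; at the start it is 88 mm above the bench, under the lid.
- jar: amber glass jar with paper label, 54 mm in diameter, with a black cap 56 mm in diameter from 58 to 80 mm above its underside; 80 mm high, about 0.25 kg, fragile. Origin at the centre of its underside, z up. At the start it stands near the middle of the tub's floor, under the tray.
- mat: flat blue mat fixed to the bench, 340 mm along its x, 170 mm along its y, 3 mm thick. Origin at the centre of its underside. It has room for the lid and the tray side by side, centred about 85 mm either way from its middle along x.
- board: grey photo board fixed to the bench, 220 mm along its x, 180 mm along its y, 10 mm thick. Origin at the centre of its underside. Along its whole +x edge runs a black fence 10 mm wide and 22 mm high (from the board's underside), inner face at board x = +100 mm. The marked square (yellow border, white middle) is on its top.
- square (a point): centre of the marked square, 90 x 90 mm over the yellow border, on the board's top; axes parallel to the board's. The square is at board x = -15 mm, y = 0.
- pivot (a point): the fixed pivot pin of the scale, on the board's top at board x = +85 mm, y = -70 mm. The pin stands 18 mm above the board's top. Axes parallel to the board's.
- scale_tip (a point): middle of the free end of the steel scale, on its top face: a flat black-and-steel banded bar 28 mm wide, 12 mm thick (from 1.5 to 13.5 mm above the board's top), its free end 146 mm from the pivot pin.
- scale (a joint): angle of the scale about the pivot pin (rad). At 0 it lies along the board's +y direction against the fence, where it stops; growing angle swings it counter-clockwise seen from above, towards the board's -x, so at angle q it points along board direction (-sin q, cos q). It starts at 0.75 to 1.2, lying across the square. It turns stiffly (below 1 N at the free end) and stays where it is left.
- powder_jar: bystander: small white jar with black cap, 52 mm in diameter, 62 mm high; origin at the centre of its underside.
- spray_can: bystander: red and silver can, 52 mm in diameter, 130 mm high; origin at the centre of its underside.
- brush: bystander: brush lying on the bench between robot and canister; origin under its middle.
There are look-alikes about, which are no part of the job. There is more than one size of the tray; the job needs the middle-sized.

How it is judged:
By the outcome, as a careful person would: the job done as asked, in the order asked, and still so for the second after the job is handed in, with the robot touching nothing.
It also fails if it takes over 72 s, if anything falls off the work surface, if the arm or the gripper's body presses on something with over 40 N, if the wrist force passes 120 N, or if a joint passes its speed limit or range.

## Robot

A 6-joint arm with a two-finger parallel gripper is mounted at the origin on the work surface. World frame = base frame: x ahead of the robot, y to its left, z up, the work surface at z = 0. Lengths are in mm, angles in rad, forces in N, time in s.
With the tool pointing down it reaches from about 275 to 750 mm from the base axis. Payload 10.2 kg.
Tool frame: the origin (TCP) lies between the finger pads; the fingertips stand 17 mm ahead of it and the grasp point (between the pads) lies 2 mm behind it; z points along the fingers, y is the line along which they close (so a half turn about z gives the same grasp; the last joint's range is limited). The gripper opens to 85 mm and grips with 20 to 120 N. Pads are 22 mm wide; open, the fingers measure 114 mm over their backs; the gripper's body (76 mm by 85 mm) begins 54 mm behind the grasp point. The pads swing forward as they close: fully open they stand 13 mm farther back than shut.
Start: joints at [1.015, 0.313, 1.498, -0, 1.331, -0.223], TCP at [171.526, 496.196, 248.294] pointing down, gripper open.
Joint ranges: [-2.94, 2.94], [-0.97, 2.17], [0.19, 2.56], [-1.23, 4.37], [0.02, 3.11], [-2.88, 2.88]. Speed limits (rad/s): [2.39, 2.39, 3.01, 3.14, 3.14, 3.14].

## Interface

Orientations are given as a unit quaternion [w, x, y, z].
In Python, from rig import * gives the robot as it stands.
- The arm moves only by the tool step_arm, never from a script. Its argument "commands" is text: rows parted by semicolons, each of 7 numbers parted by spaces: the opening, from 0 (shut) to 1 (fully open), then the shift along the tool's x, y, z in cm, then the turn, a rotation vector about the tool's x, y, z in rad. In form: hand x y z rx ry rz; .... A call has 1 to 20 rows; each row is the pose to reach, as a shift and turn from the pose commanded when the call began, along the tool's axes at that moment; what a row does not reach only later rows make up. A row lasts 1/12 s, in which the tool goes at most 41.7 mm and 7.16 degrees, less where a joint would pass 70% of its speed; a pose out of reach is approached as far as the arm can. A call with a gripper value outside its range is refused whole. The fingers move at their own pace and stop on an object; "newtons" is the grip in N (left out, the last holds). Time passes only in rows, so rows that repeat a pose let the fingers close. It gives the time, the measured TCP pose, the force, the opening and the grip force at its end, in the units of the state.
- sense(): the state, without advancing time (a new reading comes with each control period).
- capture(name): name is "scene" or "side" or "wrist"; returns the picture (480x640x3 uint8, red, green, blue); there is no depth.
- camera_model(name): a dict with "mtx" (3x3 intrinsics, pixels), "eye" and "rotation" of the camera in the world. Camera axes: x right, y down, z forward; pixel columns grow to the right and rows downward; lengths in mm; the calibration is good to about 2 mm. A picture is of the moment at which its call begins: read the wrist's pose just before it. camera_model takes no time and is no camera call; for the wrist camera it gives the pose at the moment of the call.
- finish_job(): hands the job in; it is judged then, once.
Trained networks look in the newest picture that a camera, given by its name, has taken for a name from the list of things; names that differ only in an ending like _2 or _b are one class to them, and where a whole thing is asked for, a point or a joint stands for the part that bears it (a point fixed in the world has none). Each returns a list of dicts, best first, with "score" (0 to 1); they miss things now and then, are a little off and sometimes report something else, mostly with a low value. They report only what shows in the picture. A call takes as long as a camera call. They do not tell look-alikes from the thing itself.
- search_frame(camera, label): "rect" ([centre column, centre row, width, height] in pixels, round what is visible of it).
- trace(camera, label): "mask" (480x640 bool, what is visible of it) and "rect" ([centre column, centre row, width, height] in pixels, round what is visible of it).
- spot_point(camera, label): "xy" ([column, row] in pixels: a listed point, or the origin of a listed thing).
The state is a dict: "time_s": time; "joints": joint angles; "dq": joint speeds; "tau": joint torques, N m; "eef_pos": TCP position; "ee_rot": TCP orientation; "force": force on the tool from outside, world axes, zero at the start; "wrist_torque": the same for the moment, N m; "grip_width": opening from 0.0 (shut) to 1.0 (fully open); "grip_force": force on a finger pad.
Only numpy, scipy, OpenCV 4.12 (cv2) and the standard library are available. Lean on these libraries where they do the work, as an engineer would, in place of code of your own. Each camera call takes 0.05 s, during which the arm holds its last target. There are 200 camera calls.

## Working session

There is one attempt and no reset: what is moved stays moved. The work goes in short steps, Python scripts to look and compute and a tool call to move; the robot and the scene stay as the last step left them, time stands still between calls to the robot, and variables do not carry over. Pictures are saved under pics/ and viewed, at most 10 in all, crops included, and the job is handed in when it is done.

Besides the shell and the picture viewer there is one more tool, called after "Emit:" in YAML: its name, and indented under it one key for each argument. step_arm: Moves the arm, as the interface text tells. Its arguments: {"type":"object","properties":{"commands":{"type":"string"},"newtons":{"type":"number"}},"required":["commands"]}

```bash
ls; mkdir -p pics; python3 - <<'E'
from rig import *
import cv2
s=sense();print(s)
ims=[]
for c in ["scene","side"]:
    im=capture(c);cv2.imwrite(f"pics/{c}0.png",im[:,:,::-1])
    m=camera_model(c);print(c,m)
    for l in ["tub","lid","tray","mat","board","powder_jar","spray_can","brush","scale_tip","pivot","square"]:
        r=spot_point(c,l); print(l,[(round(float(d["score"]),2),[round(float(v)) for v in d["xy"]]) for d in r][:4])
E
```

```text
pics
{'time_s': 0.0, 'joints': array([ 1.01458589e+00,  3.13487381e-01,  1.49845598e+00,  1.32621454e-05,
        1.33099372e+00, -2.23456018e-01]), 'dq': array([-0.00112591,  0.00233686,  0.00093191,  0.00080629, -0.00113816,
        0.00028021]), 'tau': array([-6.36064324e-04, -4.12246764e+01, -2.59750164e+01, -2.02876859e-04,
        3.94647679e-03, -1.56751838e-05]), 'eef_pos': array([171.39715949, 495.98147421, 247.70881857]), 'ee_rot': array([-2.61421550e-04,  1.65612197e-01,  9.86190726e-01, -6.19332404e-04]), 'force': array([-0.89521212, -0.56344923, -0.54963581]), 'wrist_torque': array([0.02504394, 0.00034851, 0.00603695]), 'grip_force': 0.0, 'grip_width': 1.0025049232829557}
scene {'mtx': array([[437.43796781,   0.        , 324.17151992],
       [  0.        , 437.43796781, 241.32954189],
       [  0.        ,   0.        ,   1.        ]]), 'eye': array([758.35712152, 343.23265841, 812.02665276]), 'rotation': array([-0.08785321,  0.34893503,  0.89963869, -0.24733863])}
tub [(0.96, [301, 286])]
lid [(0.88, [295, 261])]
tray [(0.85, [321, 128]), (0.64, [222, 334]), (0.31, [17
[... 185 characters left out ...]
.64, [411, 355]), (0.35, [351, 218])]
pivot [(0.7, [178, 191])]
square [(0.79, [233, 176]), (0.23, [410, 356])]
side {'mtx': array([[547.42413457,   0.        , 322.13941418],
       [  0.        , 547.42413457, 240.29041779],
       [  0.        ,   0.        ,   1.        ]]), 'eye': array([ 436.4987184 ,  887.59631096, 1104.59759484]), 'rotation': array([ 0.01535348, -0.02792492,  0.9365493 , -0.34908433])}
tub [(0.93, [304, 269])]
lid [(0.96, [300, 239])]
tray [(0.94, [235, 256]), (0.9, [422, 186])]
mat [(0.65, [321, 358])]
board []
powder_jar []
spray_can [(0.85, [248, 209])]
brush [(0.58, [376, 259])]
scale_tip [(0.65, [336, 181])]
pivot [(0.74, [298, 170])]
square [(0.97, [332, 181])]
```

View pics/scene0.png

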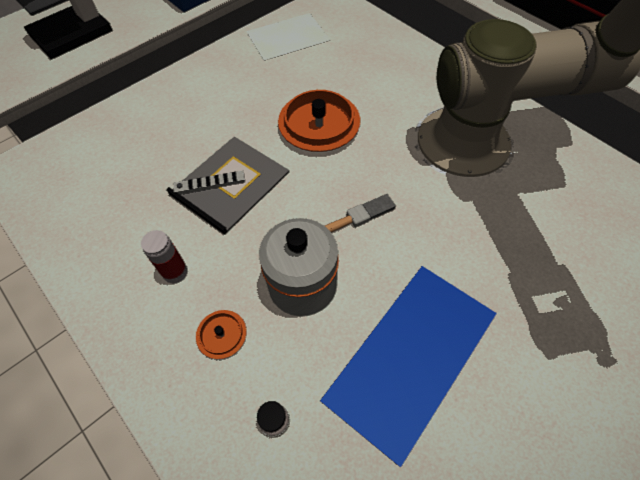

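View pics/side0.png

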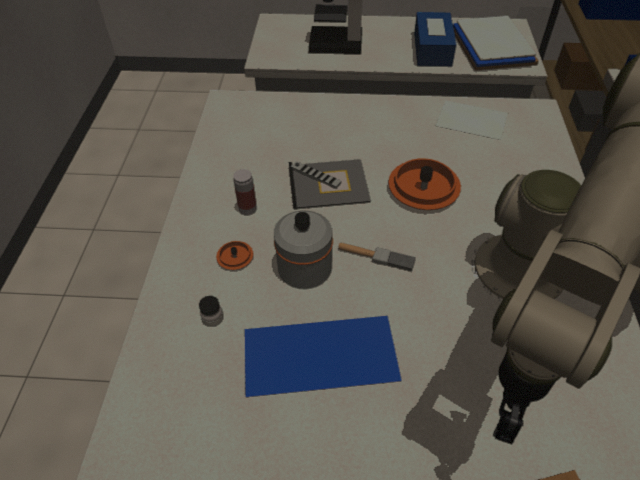

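The scene picture shows the canister with its lid: knob (297,240), orange flange line (300,290). The blue mat is centred at (408,354), and the board at (230,182) with the scale across the square, its fence on the left and lower-left edge. The bystanders are the spray can (163,256), powder jar (271,418) and brush (360,213). The side picture shows the same: knob (302,221), mat (321,356), board (330,183).

Trays that could be confused:
- Large tray: scene (319,122), side (425,184).
- Small tray: scene (221,334), side (235,255).
- Middle tray: the orange rim under the lid, scene (300,290). This is the one I want.

The lid and tub appear only once.

```bash
cat > h.py <<'E'
import numpy as np, cv2
from scipy.spatial.transform import Rotation as R
def q2m(q): return R.from_quat([q[1],q[2],q[3],q[0]]).as_matrix()
def ray(m,px):
    d=q2m(m["rotation"])@np.linalg.solve(m["mtx"],[px[0],px[1],1.]); return m["eye"],d/np.linalg.norm(d)
def plane(m,px,z):
    o,d=ray(m,px); return o+d*(z-o[2])/d[2]
def tri(rs):
    A=sum(np.eye(3)-np.outer(d,d) for o,d in rs); b=sum((np.eye(3)-np.outer(d,d))@o for o,d in rs)
    p=np.linalg.solve(A,b); return p,max(np.linalg.norm(np.cross(p-o,d)) for o,d in rs)
def proj(m,p):
    c=q2m(m["rotation"]).T@(np.array(p,float)-m["eye"]); u=m["mtx"]@c; return u[:2]/u[2]
def blob(mask,box):
    x0,y0,x1,y1=box; k=np.zeros(mask.shape,np.uint8); k[y0:y1,x0:x1]=mask[y0:y1,x0:x1]
    n,l,st,c=cv2.connectedComponentsWithStats(k); i=1+np.argmax(st[1:,4]); return l==i,c[i],st[i]
E
python3 - <<'E'
from rig import *
from h import *
np.set_printoptions(precision=1,suppress=True)
M={c:camera_model(c) for c in["scene","side"]}
I={c:cv2.imread(f"pics/{c}0.png").astype(int) for c in M}
kb={"scene":(280,222,315,256),"side":(288,206,318,232)}
rs=[];
for c in M:
    dark=(I[c].max(2)<45).astype(np.uint8)
    m,ce,st=blob(dark,kb[c]); print(c,"knob",ce,st); rs.append(ray(M[c],ce))
print("knob",tri(rs))
mc={}
for c in M:
    b=I[c]; blue=((b[:,:,0]-b[:,:,2])>60).astype(np.uint8)
    m,ce,st=blob(blue,(230,260,500,470)); 
    cs=cv2.findContours(m.astype(np.uint8),0,2)[0][0]; ap=cv2.approxPolyDP(cs,8,True)[:,0]
    mc[c]=np.array([plane(M[c],p,3) for p in ap]); print(c,ap.tolist(),"\n",mc[c], mc[c].mean(0))
for l,a,b in [("small",(221,331),(235,252)),("powdertop",(270,410),(209,302)),("spraytop",(155,241),(243,176)),("brushmid",(355,216),(376,255)),("pin",(178,187),(297,165)),("tip",(241,177),(338,186)),("square",(236,177),(333,181)),("fencecorner",(224,231),(293,207)),("bc2",(288,171),(369,203)),("bc3",(235,138),(362,161))]:
    print(l,*tri([ray(M["scene"],a),ray(M["side"],b)]), plane(M["scene"],a,10),plane(M["side"],b,10))
print(camera_model("wrist"))
# close crop
im=cv2.imread("pics/scene0.png");A=cv2.resize(im[210:320,240:360],None,fx=3.3,fy=3.3,interpolation=2);B=cv2.resize(im[130:240,160:295],(400,A.shape[0]),interpolation=2)
cv2.imwrite("pics/crop0.png",np.hstack([A,B]))
E
```

```text
scene knob [296.4 240.3] [286 228  21  26 426]
side knob [301.8 221.3] [295 212  15  20 238]
knob (array([546.7,  25.3, 171.9]), np.float64(0.6398494831696949))
scene [[422, 266], [321, 399], [400, 466], [495, 314]] 
 [[339.  164.2   3. ]
 [669.5 219.3   3. ]
 [644.  385.2   3. ]
 [313.9 329.4   3. ]] [491.6 274.5   3. ]
side [[386, 317], [245, 330], [246, 395], [400, 379]] 
 [[340.5 167.7   3. ]
 [669.2 222.3   3. ]
 [642.  382.3   3. ]
 [312.1 325.8   3. ]] [491.  274.5   3. ]
small [728.    3.8  20.5] 0.8182322100383161 [728.3  -0.1  10. ] [730.3  -5.4  10. ]
powdertop [750.3 186.   60. ] 1.9530437367856581 [748.  174.3  10. ] [766.9 153.8  10. ]
spraytop [ 722.7 -175.5  121.7] 0.3804108134952138 [ 716.6 -259.8   10. ] [ 755.4 -295.8   10. ]
brushmid [363.9  -9.7  19.6] 1.855541234709766 [357.5 -15.6  10. ] [364.3 -15.6  10. ]
pin [ 600.9 -350.2   11.1] 0.9431981210515724 [ 601.2 -350.1   10. ] [ 600.7 -352.7   10. ]
tip [ 473.5 -282.    -1.6] 1.3142788925403106 [ 476.6 -274.5   10. ] [ 473.7 -268.    10. ]
square [ 488.9 -273.6   22.7] 0.8986784398545509 [ 485.2 -282.5   10. ] [ 489.2 -288.4   10. ]
fencecorner [ 594.4 -177.2   11.4] 1.8203436060875293 [ 592.8 -179.9   10. ] [ 595.5 -176.5   10. ]
bc2 [ 381.8 -217.7   -0.5] 2.8782208302014016 [ 384.5 -213.5   10. ] [ 383.7 -203.6   10. ]
bc3 [ 405.9 -400.5   -7.6] 0.7229552759469294 [ 413.9 -383.7   10. ] [ 406.1 -381.1   10. ]
{'mtx': array([[342.1,   0. , 320.2],
       [  0. , 342.1, 235.1],
       [  0. ,   0. ,   1. ]]), 'eye': array([109.4, 517.8, 373.9]), 'rotation': array([0.1, 0.8, 0.6, 0.1])}
```

View pics/crop0.png

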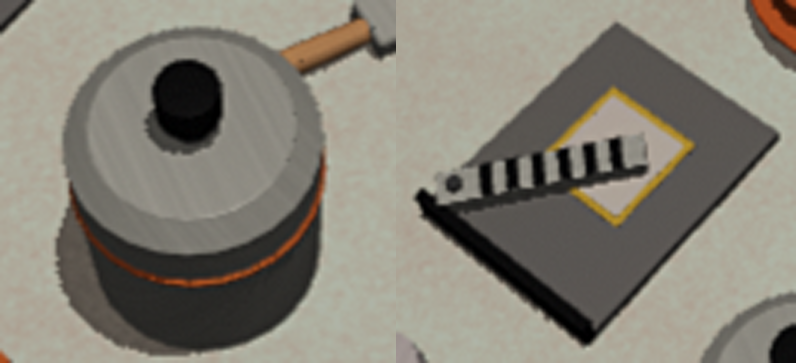

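Crop check: the orange flange line between lid and tub is the canister's own middle-sized tray. The scale lies across the square, with its pin at the fence end. Knob triangulates at (547, 25, 172), against an expected 175. Now I'll hover above it.

Emit:
step_arm:
  commands: "0.75 -2 -1.3 -1 0 0 0; 0.75 -5 -3.2 -2 0 0 0; 0.75 -8 -5.1 -3 0 0 0; 0.75 -11 -7 -4 0 0 0; 0.75 -14 -8.9 -5 0 0 0; 0.75 -17 -10.8 -5 0 0 0; 0.75 -20 -12.7 -5 0 0 0; 0.75 -23 -14.6 -5 0 0 0; 0.75 -26 -16.5 -5 0 0 0; 0.75 -29 -18.4 -5 0 0 0; 0.75 -32 -20.3 -5 0 0 0; 0.75 -35 -22.2 -5 0 0 0; 0.75 -38 -24.1 -5 0 0 0; 0.75 -41 -26 -5 0 0 0; 0.75 -44 -27.9 -5 0 0 0; 0.75 -47 -29.8 -5 0 0 0; 0.75 -49.5 -31.4 -5 0 0 0; 0.75 -50.9 -32.2 -5 0 0 0; 0.75 -50.9 -32.2 -5 0 0 0; 0.75 -50.9 -32.2 -5 0 0 0"
  newtons: 40

```text
time_s: 2.87
eef_pos: [547.4, 25.3, 297.9]
ee_rot: [-0.0, 0.166, 0.986, 0.0]
force: [-0.3, 1.0, 0.5]
grip_width: 0.746
grip_force: 0.0
```

```bash
cat >> h.py <<'E'
def goto(s,p):
    "shift in cm along tool axes to world point p"
    return np.round(q2m(s["ee_rot"]).T@(np.array(p,float)-s["eef_pos"])/10,2)
E
python3 - <<'E'
from rig import *
from h import *
np.set_printoptions(precision=2,suppress=True)
s=sense();print(s["eef_pos"],s["ee_rot"],s["joints"],s["force"],s["grip_width"])
m=camera_model("wrist");im=capture("wrist");cv2.imwrite("pics/w1.png",im[:,:,::-1])
print(m["eye"],q2m(m["rotation"]))
print("expected knob px",proj(m,[546.7,25.3,172]),proj(m,[546.7,25.3,188]))
for l in["lid","tub"]: 
    r=trace("wrist",l); print(l,[(d["score"],d["rect"]) for d in r][:2])
E
```

```text
[547.42  25.28 297.89] [-0.    0.17  0.99  0.  ] [-0.17  0.34  1.34  0.    1.47 -1.4 ] [-0.33  0.98  0.51] 0.7456030632065154
[485.46  46.93 423.51] [[ 0.33  0.91  0.24]
 [ 0.94 -0.32 -0.08]
 [ 0.    0.26 -0.97]]
expected knob px [319.67 232.37] [319.64 237.97]
lid [(0.98, [321.1, 216.2, 161.5, 166.9])]
tub []
```

View pics/w1.png

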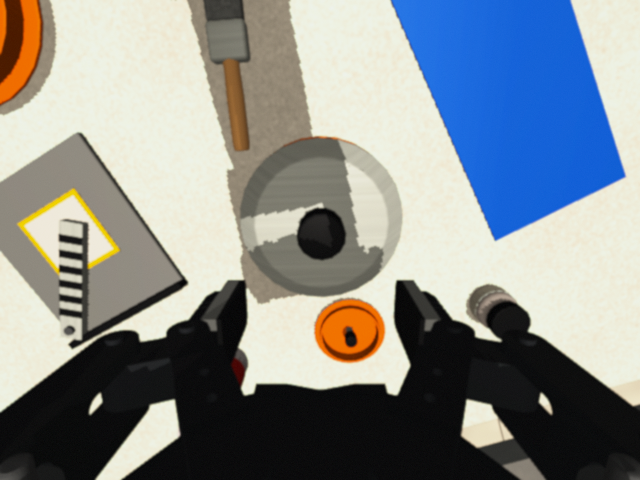

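The wrist view shows the knob at (321,233), as predicted. The board's square is centred near (70,234) with the pin at (69,331). Going down to grip the knob.

Emit:
step_arm:
  commands: "0.75 0 0 2 0 0 0; 0.75 0 0 4.5 0 0 0; 0.75 0 0 7 0 0 0; 0.75 0 0 9.5 0 0 0; 0.75 0 0 11.2 0 0 0; 0.75 0 0 12.2 0 0 0; 0.75 0 0 12.2 0 0 0; 0.3 0 0 12.2 0 0 0; 0.3 0 0 12.2 0 0 0; 0.2 0 0 12.2 0 0 0; 0.2 0 0 12.2 0 0 0; 0.2 0 0 12.2 0 0 0; 0.2 0 0 12.2 0 0 0"
  newtons: 40

```text
time_s: 4.1
eef_pos: [548.0, 25.6, 178.0]
ee_rot: [0.001, 0.166, 0.986, 0.0]
force: [-1.2, 1.0, 7.5]
grip_width: 0.406
grip_force: 40.2
```

```bash
python3 - <<'E'
from rig import *
from h import *
np.set_printoptions(precision=2,suppress=True)
s=sense();print(s["eef_pos"],s["ee_rot"],s["force"],s["grip_width"],s["grip_force"])
a=np.radians(9.4);c=np.array([491.3,274.5,0]);x=np.array([np.cos(a),np.sin(a),0])
print("far",c+85*x,"near",c-85*x)
print(goto(s,c+85*x+[0,0,250]))
E
```

```text
[548.    25.58 177.96] [0.   0.17 0.99 0.  ] [-1.17  1.05  7.54] 0.4059367970764178 40.243629813194275
far [575.16 288.38   0.  ] near [407.44 260.62   0.  ]
[ 6.   25.73 -7.21]
```

Emit:
step_arm:
  commands: "0.2 0 0 -0.5 0 0 0; 0.2 0 0 -1.5 0 0 0; 0.2 0 0 -3 0 0 0; 0.2 0 0 -4.5 0 0 0; 0.2 0 0 -6 0 0 0; 0.2 0 0.4 -7 0 0 0; 0.2 0.3 1.5 -7.5 0 0 0; 0.2 0.8 3.5 -7.5 0 0 0; 0.2 1.4 6 -7.5 0 0 0; 0.2 2.1 9 -7.5 0 0 0; 0.2 2.8 12 -7.5 0 0 0; 0.2 3.5 15 -7.5 0 0 0; 0.2 4.2 18 -7.5 0 0 0; 0.2 4.9 21 -7.5 0 0 0; 0.2 5.5 23.5 -7.5 0 0 0; 0.2 5.8 25 -7.5 0 0 0; 0.2 6 25.7 -7.5 0 0 0; 0.2 6 25.7 -7.5 0 0 0; 0.2 6 25.7 -7.5 0 0 0"

```text
time_s: 5.68
eef_pos: [574.4, 287.9, 250.9]
ee_rot: [-0.0, 0.166, 0.986, -0.0]
force: [0.1, -0.3, -3.2]
grip_width: 0.407
grip_force: 40.5
```

```bash
python3 - <<'E'
from rig import *
from h import *
np.set_printoptions(precision=2,suppress=True)
s=sense();print(s["eef_pos"],s["force"],s["grip_width"],s["grip_force"])
im=capture("scene");cv2.imwrite("pics/s2.png",im[:,:,::-1]); r=trace("scene","lid");print([(d["score"],d["rect"]) for d in r][:2])
i2=capture("side")
for l in ["tray","jar","lid","tub"]:
    print(l,[(round(float(d["score"]),2),np.round(d["xy"])) for d in spot_point("side",l)][:3])
cv2.imwrite("pics/s2.png",np.hstack([im[150:430,200:520],i2[150:430,200:520]])[:,:,::-1])
print(goto(s,[575.2,288.4,84]))
E
```

```text
[574.41 287.94 250.95] [ 0.1  -0.31 -3.2 ] 0.40744996820021223 40.45953154563904
[(0.74, [402.6, 366.2, 103.7, 103.0])]
tray [(0.95, array([425., 186.])), (0.66, array([234., 258.])), (0.59, array([305., 244.]))]
jar []
lid [(0.55, array([277., 313.]))]
tub [(0.98, array([303., 268.]))]
[-0.07  0.08 16.69]
```

View pics/s2.png

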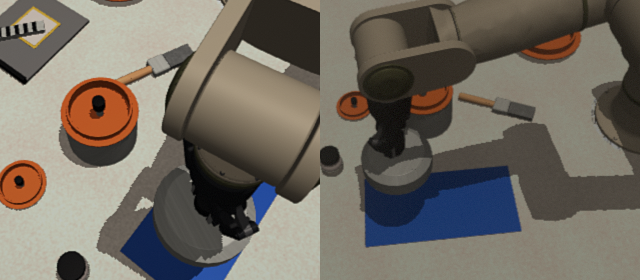

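The picture shows the lid held level over the mat, and the middle tray uncovered on the tub with its grip at scene (298,253). Lowering.

Emit:
step_arm:
  commands: "0.2 0 0 1.5 0 0 0; 0.2 0 0 4 0 0 0; 0.2 0 0 7 0 0 0; 0.2 0 0 10 0 0 0; 0.2 0 0 13 0 0 0; 0.2 0 0 15 0 0 0; 0.2 0 0 16.2 0 0 0; 0.2 0 0 16.7 0 0 0; 0.2 0 0 16.9 0 0 0; 0.2 0 0 17.05 0 0 0; 0.2 0 0 17.2 0 0 0; 0.2 0 0 17.3 0 0 0; 0.2 0 0 17.3 0 0 0"

```text
time_s: 7.12
eef_pos: [574.9, 288.1, 78.9]
ee_rot: [0.0, 0.166, 0.986, 0.0]
force: [-0.3, 0.7, -3.6]
grip_width: 0.408
grip_force: 40.5
```

Emit:
step_arm:
  commands: "0.2 0 0 0.05 0 0 0; 0.2 0 0 0.1 0 0 0; 0.2 0 0 0.15 0 0 0; 0.2 0 0 0.15 0 0 0"

```text
time_s: 7.45
eef_pos: [574.7, 288.1, 77.0]
ee_rot: [0.0, 0.166, 0.986, 0.0]
force: [-1.2, -0.3, -1.7]
grip_width: 0.407
grip_force: 40.8
```

Emit:
step_arm:
  commands: "0.2 0 0 0.08 0 0 0; 0.2 0 0 0.1 0 0 0; 0.5 0 0 0.1 0 0 0; 0.75 0 0 0.1 0 0 0; 0.75 0 0 0.1 0 0 0; 0.75 0 0 0.1 0 0 0; 0.75 0 0 -1 0 0 0; 0.75 0 0 -3 0 0 0; 0.75 0 0 -6 0 0 0; 0.75 0 0 -9 0 0 0; 0.75 0 0 -12 0 0 0; 0.75 0 0 -15 0 0 0; 0.75 0 0 -15.5 0 0 0; 0.75 0 0 -15.5 0 0 0"

```text
time_s: 8.62
eef_pos: [575.3, 288.3, 234.8]
ee_rot: [0.002, 0.166, 0.986, 0.001]
force: [-0.1, 0.9, -0.2]
grip_width: 0.748
grip_force: 0.0
```

```bash
python3 - <<'E'
from rig import *
from h import *
np.set_printoptions(precision=2,suppress=True)
s=sense();print(s["eef_pos"],s["force"],s["grip_width"])
M={c:camera_model(c) for c in["scene","side"]}
I={c:capture(c)[:,:,::-1].copy().astype(int) for c in M}
for c in I: cv2.imwrite(f"pics/{c}3.png",I[c])
rs=[]
# grip: dark blob within tray region (side maybe occluded)
for c,box in {"scene":(285,235,312,270),"side":(290,215,325,262)}.items():
    m,ce,st=blob((I[c].max(2)<50).astype(np.uint8),box); print(c,ce,st); rs.append(ray(M[c],ce)); print(plane(M[c],ce,128))
print(tri(rs))
print(proj(M["side"],[547,25,128]),proj(M["scene"],[547,25,128]))
r=trace("side","lid");print([(d["score"],d["rect"]) for d in r][:2]); print(proj(M["side"],[575,288,3]))
print("to tray",goto(s,[547.5,25.8,230]))
E
```

```text
[575.26 288.3  234.82] [-0.12  0.89 -0.23] 0.7481548022333451
scene [298.33 254.54] [292 246  13  20 193]
[548.26  27.82 128.  ]
side [302.55 235.68] [290 215  35  47 493]
[546.31  31.91 128.  ]
(array([546.69,  25.25, 121.2 ]), np.float64(0.6741308654145406))
[302.51 233.5 ] [297.84 253.1 ]
[(0.95, [281.9, 354.6, 62.8, 64.1])]
[282.01 357.24]
to tray [ -5.95 -25.72   0.43][ WARN:0@0.655] global loadsave.cpp:1063 imwrite_ Unsupported depth image for selected encoder is fallbacked to CV_8U.
```

Emit:
step_arm:
  commands: "0.5 -0.3 -1.2 0 0 0 0; 0.5 -0.8 -3.5 0 0 0 0; 0.5 -1.6 -7 0 0 0 0; 0.5 -2.4 -10.5 0 0 0 0; 0.5 -3.2 -14 0 0 0 0; 0.5 -4 -17.5 0 0 0 0; 0.5 -4.8 -21 0 0 0 0; 0.5 -5.5 -24 0 0 0 0; 0.5 -5.9 -25.4 0 0 0 0; 0.5 -6 -25.7 0 0 0 0; 0.5 -6 -25.7 1 0 0 0; 0.5 -6 -25.7 3.5 0 0 0; 0.5 -6 -25.7 6.5 0 0 0; 0.5 -6 -25.7 9 0 0 0; 0.5 -6 -25.7 10.3 0 0 0; 0.5 -6 -25.7 10.7 0 0 0; 0.5 -6 -25.7 10.7 0 0 0"

```text
time_s: 10.18
eef_pos: [546.7, 26.5, 123.3]
ee_rot: [-0.001, 0.165, 0.986, 0.0]
force: [-0.1, 0.4, 0.4]
grip_width: 0.503
grip_force: 0.0
```

Emit:
step_arm:
  commands: "0.3 0 0 0 0 0 0; 0.1 0 0 0 0 0 0; 0.1 0 0 0 0 0 0; 0.1 0 0 0 0 0 0; 0.1 0 0 0 0 0 0; 0.1 0 0 0 0 0 0"
  newtons: 40

```text
time_s: 10.68
eef_pos: [547.9, 25.8, 125.8]
ee_rot: [0.001, 0.166, 0.986, 0.0]
force: [-0.8, 3.4, 6.5]
grip_width: 0.266
grip_force: 39.9
```

Emit:
step_arm:
  commands: "0.1 0 0 -0.5 0 0 0; 0.1 0 0 -1.5 0 0 0; 0.1 0 0 -3 0 0 0; 0.1 0 0 -5 0 0 0; 0.1 0 0 -6.5 0 0 0; 0.1 0.4 0.3 -7 0 0 0; 0.1 1.5 1.3 -7 0 0 0; 0.1 3.5 2.9 -7 0 0 0; 0.1 6 5 -7 0 0 0; 0.1 8.5 7.1 -7 0 0 0; 0.1 11 9.2 -7 0 0 0; 0.1 13.5 11.3 -7 0 0 0; 0.1 16 13.4 -7 0 0 0; 0.1 18.3 15.4 -7 0 0 0; 0.1 20 16.8 -7 0 0 0; 0.1 20.8 17.4 -7 0 0 0; 0.1 21 17.6 -7 0 0 0; 0.1 21 17.6 -7 0 0 0; 0.1 21 17.6 -7 0 0 0"

```text
time_s: 12.27
eef_pos: [406.6, 259.9, 194.5]
ee_rot: [-0.0, 0.166, 0.986, -0.0]
force: [-0.2, -0.1, -1.7]
grip_width: 0.267
grip_force: 39.4
```

```bash
python3 - <<'E'
from rig import *
from h import *
np.set_printoptions(precision=2,suppress=True)
s=sense();print(s["eef_pos"],s["force"],s["grip_width"],s["grip_force"],s["joints"])
M={c:camera_model(c) for c in["scene","side"]}
for c in M:
    im=capture(c); cv2.imwrite(f"pics/{c}4.png",im[:,:,::-1])
    for l in["tray","jar","lid","tub"]: print(c,l,[(round(float(d["score"]),2),np.round(d["rect"])) for d in search_frame(c,l)][:4])
print(goto(s,[407.4,260.6,48]))
E
```

```text
[406.61 259.94 194.49] [-0.22 -0.12 -1.71] 0.26739032255599904 39.400813579559326 [ 0.33  0.27  1.7  -0.    1.17 -0.91]
scene tray [(0.96, array([320., 123.,  78.,  61.])), (0.94, array([224., 334.,  51.,  51.])), (0.86, array([459., 283.,  93.,  81.]))]
scene jar [(0.85, array([302., 275.,  28.,  43.]))]
scene lid [(0.74, array([388., 392.,  82.,  89.])), (0.22, array([355., 214.,  80.,  44.]))]
scene tub [(0.87, array([300., 272.,  75.,  89.]))]
side tray [(0.94, array([361., 312.,  66.,  60.])), (0.82, array([234., 258.,  40.,  28.])), (0.6, array([409., 200.,  18.,   9.]))]
side jar [(0.85, array([305., 251.,  22.,  26.])), (0.4, array([247., 191.,  24.,  46.]))]
side lid [(0.93, array([283., 355.,  63.,  65.]))]
side tub [(0.96, array([306., 253.,  60.,  61.]))]
[-0.06  0.1  14.65]
```

Emit:
step_arm:
  commands: "0.1 0 0 1.5 0 0 0; 0.1 0 0 4 0 0 0; 0.1 0 0.1 7 0 0 0; 0.1 0 0.1 10 0 0 0; 0.1 0 0.1 12.5 0 0 0; 0.1 0 0.1 14 0 0 0; 0.1 0 0.1 14.6 0 0 0; 0.1 0 0.1 14.8 0 0 0; 0.1 0 0.1 15 0 0 0; 0.1 0 0.1 15.1 0 0 0; 0.1 0 0.1 15.2 0 0 0; 0.1 0 0.1 15.3 0 0 0; 0.1 0 0.1 15.3 0 0 0"

```text
time_s: 13.85
eef_pos: [406.9, 261.5, 42.1]
ee_rot: [0.0, 0.166, 0.986, 0.0]
force: [-0.1, 0.2, -0.9]
grip_width: 0.266
grip_force: 39.4
```

Emit:
step_arm:
  commands: "0.1 0 0 0.05 0 0 0; 0.1 0 0 0.1 0 0 0; 0.1 0 0 0.15 0 0 0; 0.1 0 0 0.15 0 0 0"

```text
time_s: 14.18
eef_pos: [406.9, 261.5, 40.8]
ee_rot: [0.0, 0.166, 0.986, 0.0]
force: [-2.0, -1.2, 5.6]
grip_width: 0.266
grip_force: 40.2
```

Emit:
step_arm:
  commands: "0.35 0 0 0 0 0 0; 0.5 0 0 0 0 0 0; 0.5 0 0 0 0 0 0; 0.5 0 0 0 0 0 0; 0.5 0 0 -1 0 0 0; 0.5 0 0 -3 0 0 0; 0.5 0 0 -6 0 0 0; 0.5 0 0 -9 0 0 0; 0.5 0 0 -12 0 0 0; 0.3 0 0 -15 0 0 0; 0 0 0 -18 0 0 0; 0 0 0 -20 0 0 0; 0 0 0 -20 0 0 0"

```text
time_s: 15.27
eef_pos: [407.9, 261.9, 245.2]
ee_rot: [0.004, 0.166, 0.986, 0.002]
force: [0.3, 0.4, 0.1]
grip_width: -0.004
grip_force: 0.0
```

```bash
python3 - <<'E'
from rig import *
from h import *
np.set_printoptions(precision=1,suppress=True)
s=sense();print(s["eef_pos"],s["force"])
M={c:camera_model(c) for c in["scene","side"]}
I={}
for c in M:
    I[c]=capture(c); cv2.imwrite(f"pics/{c}5.png",I[c][:,:,::-1])
# jar cap
rs=[]
for c,box in {"scene":(280,240,320,300),"side":(285,225,325,265)}.items():
    m,ce,st=blob((I[c].max(2)<50).astype(np.uint8),box); print(c,ce,st)
# wrist1 board fit
E
cat > b.py <<'E'
from h import *
# board fit: pixel points -> board frame, poses x,y,a
from scipy.optimize import least_squares
def fit(obs):
    def f(p):
        c,sn=np.cos(p[2]),np.sin(p[2]); r=[]
        for m,px,b in obs:
            r+=list(proj(m,[p[0]+c*b[0]-sn*b[1],p[1]+sn*b[0]+c*b[1],b[2]])-px)
        return r
    o=least_squares(f,[505,-295,.16],loss="soft_l1"); return o.x,np.round(np.array(o.fun).reshape(-1,2),1)
E
python3 - <<'E'
from rig import *
from b import *
np.set_printoptions(precision=3,suppress=True)
wm={"mtx":camera_model("wrist")["mtx"],"eye":np.array([485.46,46.93,423.51]),"M":None}
S=camera_model("scene");D=camera_model("side")
B={"sq1":(-60,45,10),"fc+":(110,90,22),"b-+":(-110,90,10),"b--":(-110,-90,10),"pin":(85,-70,28)}
# square corners in scene crop -> full px: x=160+(u-396)/400*135, y=130+v/363*110
cr=lambda u,v:(160+(u-396)/400*135,130+v/363*110)
obs=[(S,cr(612,88),(-60,-45,10)),(S,cr(693,146),(-60,45,10)),(S,cr(616,225),(30,45,10)),(S,cr(779,134),(-110,90,10)),(S,cr(618,22),(-110,-90,10)),(S,cr(587,332),(110,90,22)),(S,cr(454,184),(85,-70,26)),
(D,(369,203),(-110,90,10)),(D,(362,161),(-110,-90,10)),(D,(293,206),(110,90,22))]
p,r=fit(obs);print(p);print(r.tolist())
c,s=np.cos(p[2]),np.sin(p[2]);T=lambda x,y:(p[0]+c*x-s*y,p[1]+s*x+c*y)
print("pin",T(85,-70),"sq",T(-15,0)); pin=np.array(T(85,-70))
for m,px in((S,cr(637,151)),(D,(338,186))):
    t=plane(m,px,23.5)[:2]-pin; bx=c*t[0]+s*t[1];by=-s*t[0]+c*t[1];print("q",np.arctan2(-bx,by),np.hypot(bx,by))
E
```

```text
[407.9 261.9 245.2] [0.3 0.4 0.1]
scene [301.  259.4] [ 280  240   40   46 1337]
side [308.9 243.4] [292 225  33  37 839]
[ 503.875 -281.74     0.173]
[[0.8, 0.1], [1.2, 0.3], [0.5, 1.2], [0.6, -0.3], [-0.3, -0.5], [-1.6, 0.2], [0.2, 0.2], [1.3, -2.1], [-1.6, -1.8], [-0.8, -1.4]]
pin (np.float64(599.645088724609), np.float64(-336.0818914085368)) sq (np.float64(489.0979272729018), np.float64(-284.3196938608073))
q 0.876147560056545 139.58130803094537
q 0.8210231590286518 150.8634509958264
```

```bash
python3 - <<'E'
import cv2,numpy as np
a=cv2.imread("pics/scene5.png");b=cv2.imread("pics/side5.png")
A=cv2.resize(a[230:320,240:360],(400,300),interpolation=2);B=cv2.resize(b[205:295,250:370],(400,300),interpolation=2)
C=cv2.resize(b[150:215,280:380],(400,260),interpolation=2);D=cv2.resize(b[290:410,230:415],(400,260))
cv2.imwrite("pics/c5.png",np.vstack([np.hstack([A,B]),np.hstack([C,D])]))
E
```

```text
(no output)
```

View pics/c5.png

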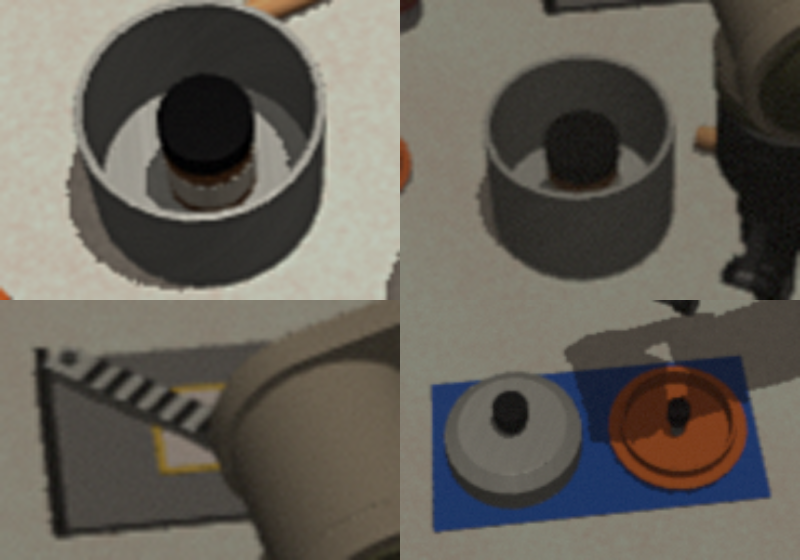

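The crop shows:
- The lid rim-down and the tray upright, both on the mat.
- The jar near the middle of the tub: cap at (206,112) in crop, scene pixel (302,264).
- The scale still across the square.

Next I'll hover over the board.

Emit:
step_arm:
  commands: "0.7 -0.6 -1 -0.5 0 0 0; 0.7 -2 -3 -1.5 0 0 0; 0.7 -4 -6.2 -3 0 0 0; 0.7 -6 -9.3 -4.5 0 0 0; 0.7 -8 -12.4 -4.5 0 0 0; 0.7 -10 -15.5 -4.5 0 0 0; 0.7 -12 -18.6 -4.5 0 0 0; 0.7 -14 -21.7 -4.5 0 0 0; 0.7 -16 -24.8 -4.5 0 0 0; 0.7 -18 -27.9 -4.5 0 0 0; 0.7 -20 -31 -4.5 0 0 0; 0.7 -22 -34.2 -4.5 0 0 0; 0.7 -24 -37.3 -4.5 0 0 0; 0.7 -26 -40.4 -4.5 0 0 0; 0.7 -28 -43.5 -4.5 0 0 0; 0.7 -29.7 -46.1 -4.5 0 0 0; 0.7 -30.8 -47.9 -4.5 0 0 0; 0.7 -31.3 -48.6 -4.5 0 0 0; 0.7 -31.3 -48.6 -4.5 0 0 0; 0.7 -31.3 -48.6 -4.5 0 0 0"

```text
time_s: 17.03
eef_pos: [543.4, -299.6, 284.8]
ee_rot: [-0.001, 0.166, 0.986, 0.0]
force: [-0.1, 0.2, 0.1]
grip_width: 0.699
grip_force: 0.0
```

```bash
python3 - <<'E'
from rig import *
from h import *
import pickle
s=sense();print(s["eef_pos"],s["ee_rot"],s["joints"])
m=camera_model("wrist");im=capture("wrist");cv2.imwrite("pics/w6.png",im[:,:,::-1]);pickle.dump((m,s),open("w6.pkl","wb"))
for l in["pivot","square","scale_tip"]: print(l,[(round(float(d["score"]),2),np.round(d["xy"],1)) for d in spot_point("wrist",l)][:2])
# jar cap from scene/side (unobstructed now)
for c in("scene","side"):
    i=capture(c);cv2.imwrite(f"pics/{c}6.png",i[:,:,::-1]); print(c,[(d["score"],np.round(d["rect"],1)) for d in trace(c,"jar")][:1])
E
```

```text
[ 543.41595688 -299.58004502  284.77607757] [-6.14562575e-04  1.65619793e-01  9.86189371e-01  4.81455289e-04] [-6.92455162e-01  5.12269289e-01  1.11350694e+00  2.15831541e-04
  1.51736288e+00 -1.93049018e+00]
pivot [(0.65, array([303.2, 252.8]))]
square [(0.67, array([316.1, 151.1]))]
scale_tip [(0.94, array([327.9, 133.8]))]
scene [(0.83, array([302.1, 274.7,  30.3,  44.6]))]
side [(0.59, array([305.8, 250.9,  24.2,  26.6]))]
```

View pics/w6.png

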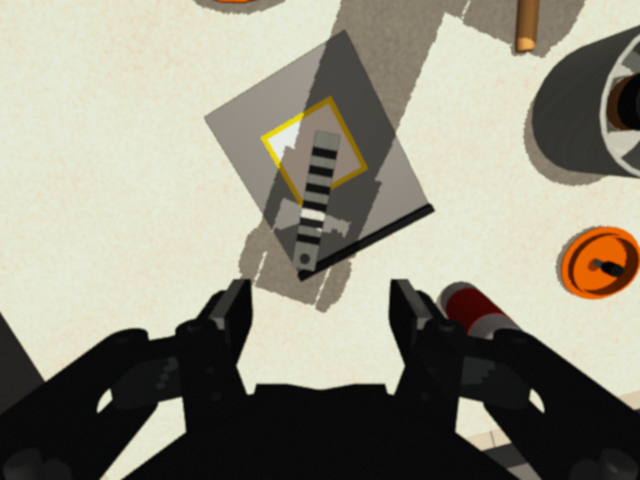

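The wrist view shows the whole board:
- Board corners: (204,117), (347,30), (435,207), (301,278).
- Square corners: (262,138), (331,97), (367,169).
- Pin (305,257) and scale tip (327,132).
- The fence is at the bottom right, and the spray can at (480,305) is clear of the sweep.

```bash
python3 - <<'E'
from rig import *
from b import *
import pickle
np.set_printoptions(precision=2,suppress=True)
m,s=pickle.load(open("w6.pkl","rb"));S=camera_model("scene");D=camera_model("side")
cr=lambda u,v:(160+(u-396)/400*135,130+v/363*110)
W=[(m,(204,117),(-110,-90,10)),(m,(347,30),(-110,90,10)),(m,(435,206),(110,90,22)),(m,(262,138),(-60,-45,10)),(m,(331,97),(-60,45,10)),(m,(367,169),(30,45,10)),(m,(305,257),(85,-70,26))]
O=[(S,cr(612,88),(-60,-45,10)),(S,cr(693,146),(-60,45,10)),(S,cr(616,225),(30,45,10)),(S,cr(779,134),(-110,90,10)),(S,cr(618,22),(-110,-90,10)),(S,cr(454,184),(85,-70,26))]
for obs in(W,W+O):
    p,r=fit(obs);print(p,r.tolist())
c,sn=np.cos(p[2]),np.sin(p[2]);T=lambda v:np.array([p[0]+c*v[0]-sn*v[1],p[1]+sn*v[0]+c*v[1]])
pin=T((85,-70));print("pin",pin,"sq",T((-15,0)))
t=plane(m,(327,132),23.5)[:2]-pin;q0=np.arctan2(-(c*t[0]+sn*t[1]),-sn*t[0]+c*t[1]);print("q0",q0,np.hypot(*t))
for r in(0,): print("square px height: tri sq corner", [tri([ray(m,a),ray(S,b)])[0] for a,b in(((262,138),cr(612,88)),((331,97),cr(693,146)),((327,132),cr(640,145)))])
def P(q,off,r=118): return T(np.array([85,-70])+r*np.array([-np.sin(q),np.cos(q)])-off*np.array([np.cos(q),np.sin(q)]))
print("start",goto(s,[*P(q0,50),120]),goto(s,[*P(q0,50),33]),P(q0,50))
s2=dict(s);s2["eef_pos"]=np.array([*P(q0,50),33])
for q in np.arange(q0,-.101,-.1): print(round(q,2),goto(s2,[*P(q,28),33]))
# jar cap
J=(( S,(240+206/400*120,230+112/300*90)),(D,(250+182/400*120,205+143/300*90)))
print("jar cap",tri([ray(*j) for j in J]),[plane(*j,85) for j in J])
E
```

```text
[ 504.66 -283.67    0.17] [[-1.1, 0.0], [-0.5, -1.0], [1.2, 6.5], [-0.9, -0.4], [0.4, -0.8], [1.6, 0.4], [-0.1, 2.3]]
[ 504.61 -283.57    0.17] [[-1.0, -0.1], [-0.4, -1.1], [1.2, 6.5], [-0.8, -0.5], [0.5, -0.9], [1.7, 0.3], [-0.1, 2.2], [0.1, -0.1], [0.5, 0.1], [-0.3, 0.9], [-0.1, -0.5], [-0.9, -0.7], [-0.5, -0.2]]
pin [ 600.3  -338.06] sq [ 489.83 -286.13]
q0 0.8913511995613176 146.74237391973116
square px height: tri sq corner [array([ 453.96, -337.39,   10.7 ]), array([ 438.53, -250.31,   10.05]), array([ 473.29, -267.19,   25.52])]
start [ 5.84 -4.66 16.48] [ 5.82 -4.66 25.18] [ 472.88 -324.32]
0.89 [-0.38  2.17  0.  ]
0.79 [-0.37  3.38  0.  ]
0.69 [-0.49  4.59  0.  ]
0.59 [-0.72  5.78  0.  ]
0.49 [-1.07  6.94  0.  ]
0.39 [-1.53  8.06  0.  ]
0.29 [-2.1   9.12  0.  ]
0.19 [-2.78 10.13  0.  ]
0.09 [-3.56 11.06  0.  ]
-0.01 [-4.42 11.91  0.  ]
jar cap (array([542.29,  25.76,  78.13]), np.float64(1.9610352342157358)) [array([542.82,  27.13,  85.  ]), array([542.71,  33.5 ,  85.  ])]
```

Emit:
step_arm:
  commands: "0 0.6 -0.4 1 0 0 0; 0 1.8 -1.4 4 0 0 0; 0 3 -2.4 7.5 0 0 0; 0 4.2 -3.4 11 0 0 0; 0 5.3 -4.2 14 0 0 0; 0 5.8 -4.7 16 0 0 0; 0 5.8 -4.7 18 0 0 0; 0 5.8 -4.7 20.5 0 0 0; 0 5.8 -4.7 22.8 0 0 0; 0 5.8 -4.7 24.2 0 0 0; 0 5.8 -4.7 25 0 0 0; 0 5.8 -4.7 25.2 0 0 0; 0 5.8 -4.7 25.2 0 0 0"

```text
time_s: 18.52
eef_pos: [473.8, -325.6, 33.5]
ee_rot: [0.0, 0.166, 0.986, -0.0]
force: [0.2, -0.5, 0.4]
grip_width: -0.003
grip_force: 0.0
```

Emit:
step_arm:
  commands: "0 -0.2 1 0 0 0 0; 0 -0.4 2.2 0 0 0 0; 0 -0.4 2.8 0 0 0 0; 0 -0.4 3.4 0 0 0 0; 0 -0.45 4 0 0 0 0; 0 -0.5 4.6 0 0 0 0; 0 -0.6 5.2 0 0 0 0; 0 -0.72 5.8 0 0 0 0; 0 -0.9 6.4 0 0 0 0; 0 -1.07 6.9 0 0 0 0; 0 -1.3 7.5 0 0 0 0; 0 -1.53 8.05 0 0 0 0; 0 -1.8 8.6 0 0 0 0; 0 -2.1 9.1 0 0 0 0; 0 -2.1 9.1 0 0 0 0"

```text
time_s: 19.77
eef_pos: [523.6, -245.4, 33.0]
ee_rot: [-0.0, 0.165, 0.986, 0.0]
force: [0.9, 0.1, 2.2]
grip_width: 0.0
grip_force: 1.2
```

Emit:
step_arm:
  commands: "0 -0.3 0.5 0 0 0 0; 0 -0.7 1 0 0 0 0; 0 -1.05 1.5 0 0 0 0; 0 -1.45 1.95 0 0 0 0; 0 -1.9 2.4 0 0 0 0; 0 -2.2 2.7 0 0 0 0; 0 -2.3 2.8 0 0 0 0"

```text
time_s: 20.35
eef_pos: [553.7, -227.2, 32.8]
ee_rot: [-0.001, 0.165, 0.986, -0.0]
force: [-7.4, -3.4, 1.6]
grip_width: 0.001
grip_force: 4.1
```

```bash
python3 - <<'E'
from rig import *
from h import *
s=sense();print(s["eef_pos"],s["force"])
i=capture("scene");print([(round(float(d["score"]),2),np.round(d["xy"],1)) for d in spot_point("scene","scale_tip")][:2])
S=camera_model("scene");a=.172;pin=np.array([600.3,-338.1])
i2=capture("side")
A=cv2.resize(i[120:240,150:300],(400,320),interpolation=2);B=cv2.resize(i2[145:225,270:380],(400,320),interpolation=2)
cv2.imwrite("pics/c7.png",np.hstack([A,B])[:,:,::-1])
tip=pin+146*np.array([-np.sin(a),np.cos(a)]);print(proj(S,[*tip,23.5]))
E
```

```text
[ 553.73444463 -227.16050687   32.78121405] [-7.44513614 -3.42412106  1.62949494]
[(0.91, array([226.9, 218.6])), (0.28, array([180.4, 191. ]))]
[225.42300646 218.89825448]
```

View pics/c7.png

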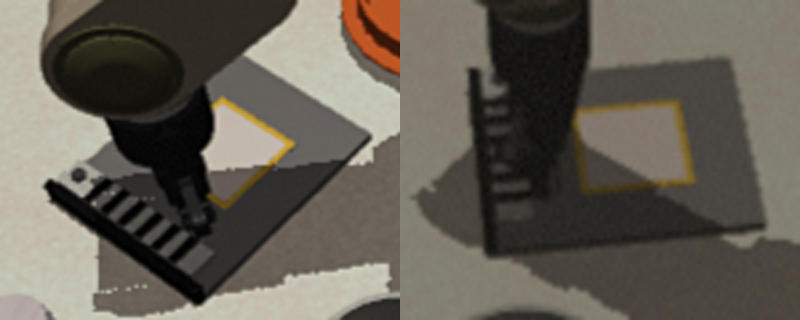

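The scale lies against the fence in both views, and force has risen to about 8 N. One small extra press, then back off and up towards the tub.

Emit:
step_arm:
  commands: "0 -0.09 0.05 0 0 0 0; 0 -0.18 0.1 0 0 0 0; 0 -0.18 0.1 0 0 0 0; 0 -0.18 0.1 0 0 0 0"

```text
time_s: 20.83
eef_pos: [554.1, -227.3, 32.7]
ee_rot: [-0.003, 0.166, 0.986, 0.0]
force: [-12.4, -3.2, 2.9]
grip_width: 0.002
grip_force: 6.3
```

Emit:
step_arm:
  commands: "0 0.5 -0.3 0 0 0 0; 0 1.5 -0.8 -0.3 0 0 0; 0 2.2 -1.2 -2 0 0 0; 0 2.2 -1.2 -5 0 0 0; 0 2.2 -1.2 -8 0 0 0; 0.2 2.2 -1.2 -11.5 0 0 0; 0.5 2.2 -1.2 -15 0 0 0; 0.7 2.2 -1.2 -18 0 0 0; 0.75 2.2 -1.2 -19 0 0 0; 0.75 2.2 -1.2 -19 0 0 0"

```text
time_s: 21.67
eef_pos: [532.3, -231.6, 226.0]
ee_rot: [0.003, 0.166, 0.986, -0.001]
force: [-0.2, -0.0, -0.6]
grip_width: 0.712
grip_force: 0.0
```

```bash
python3 - <<'E'
from rig import *
from h import *
np.set_printoptions(precision=2,suppress=True)
s=sense();print(s["eef_pos"],s["ee_rot"],s["force"])
i=capture("scene");print([(round(float(d["score"]),2),np.round(d["xy"],1)) for d in spot_point("scene","scale_tip")][:2])
M={c:camera_model(c) for c in["scene","side"]}
for c in M:
    print(c,[(round(float(d["score"]),2),np.round(d["xy"],1)) for d in (c=="side" and [capture(c)] and spot_point(c,"jar") or spot_point(c,"jar"))][:1],proj(M[c],[543,27,5]))
print(goto(s,[543,26.5,235]))
E
```

```text
[ 532.27 -231.63  225.98] [ 0.    0.17  0.99 -0.  ] [-0.16 -0.03 -0.57]
[(0.9, array([227. , 219.4]))]
scene [(0.64, array([302.6, 285.9]))] [304.   281.83]
side [(0.91, array([303.1, 268.7]))] [305.75 266.13]
[ 7.41 24.75 -0.97]
```

Emit:
step_arm:
  commands: "0.8 0.3 0.9 0 0 0 0; 0.8 0.9 3 -0.5 0 0 0; 0.8 1.9 6.2 -1 0 0 0; 0.8 2.8 9.4 -1.5 0 0 0; 0.8 3.8 12.6 -2 0 0 0; 0.8 4.7 15.8 -2.4 0 0 0; 0.8 5.7 19 -2.4 0 0 0; 0.8 6.5 22 -2.4 0 0 0; 0.8 7.2 24 -2.4 0 0 0; 0.8 7.4 24.7 -2.4 0 0 0; 0.8 7.4 24.7 -2.4 0 0 0; 0.8 7.4 24.7 -2.4 0 0 0"

```text
time_s: 22.92
eef_pos: [542.0, 26.1, 246.9]
ee_rot: [-0.0, 0.165, 0.986, -0.0]
force: [0.7, -0.5, -0.0]
grip_width: 0.802
grip_force: 0.0
```

```bash
python3 - <<'E'
from rig import *
from h import *
np.set_printoptions(precision=2,suppress=True)
s=sense();print(s["eef_pos"],s["force"],s["grip_width"])
m=camera_model("wrist");im=capture("wrist");cv2.imwrite("pics/w8.png",im[:,:,::-1])
for l in["jar","tub"]:print(l,[(round(float(d["score"]),2),np.round(d["rect"],1)) for d in trace("wrist",l)][:2])
print(proj(m,[543,26.5,85]),proj(m,[547,25.5,100]))
E
```

```text
[542.03  26.09 246.9 ] [ 0.68 -0.49 -0.03] 0.801567793643049
jar [(0.7, array([322.4, 220. ,  61.3,  68. ])), (0.66, array([516.6, 327.1,  64.9,  40.9]))]
tub [(0.73, array([324.5, 226.2, 167.4, 163.5]))]
[320.87 223.53] [321.34 232.5 ]
```

View pics/w8.png

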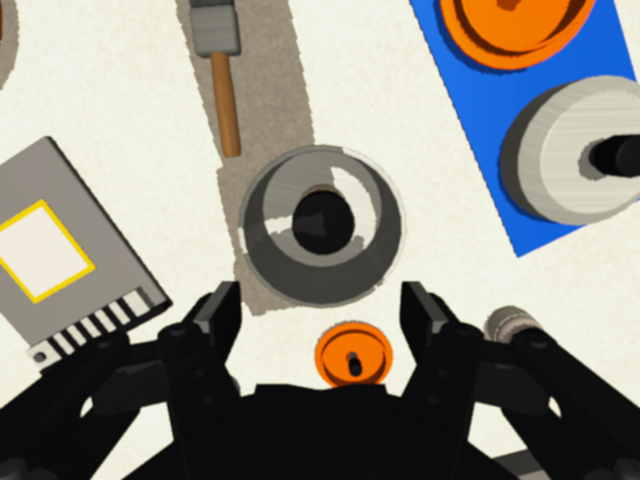

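The wrist view shows the jar cap at (324,222), about 3 mm to tool +y of the prediction. The tub is centred and the scale is still against the fence. Going down into the tub.

Emit:
step_arm:
  commands: "0.8 0 0.3 1.5 0 0 0; 0.8 0 0.3 4 0 0 0; 0.8 0 0.3 7 0 0 0; 0.8 0 0.3 10 0 0 0; 0.8 0 0.3 12 0 0 0; 0.8 0 0.3 13.5 0 0 0; 0.8 0 0.3 14.8 0 0 0; 0.8 0 0.3 15.8 0 0 0; 0.8 0 0.3 16.6 0 0 0; 0.8 0 0.3 17.2 0 0 0; 0.8 0 0.3 17.5 0 0 0; 0.8 0 0.3 17.5 0 0 0"

```text
time_s: 24.07
eef_pos: [543.1, 29.0, 72.0]
ee_rot: [-0.0, 0.166, 0.986, -0.0]
force: [0.2, 0.2, -0.3]
grip_width: 0.802
grip_force: 0.0
```

Emit:
step_arm:
  commands: "0.7 0 0 0 0 0 0; 0.65 0 0 0 0 0 0; 0.6 0 0 0 0 0 0; 0.6 0 0 0 0 0 0; 0.6 0 0 0 0 0 0; 0.6 0 0 0 0 0 0"
  newtons: 25

```text
time_s: 24.57
eef_pos: [543.5, 28.9, 73.0]
ee_rot: [0.001, 0.166, 0.986, -0.0]
force: [-1.9, -1.0, 5.7]
grip_width: 0.648
grip_force: 26.3
```

Emit:
step_arm:
  commands: "0.5 0 0 -0.2 0 0 0; 0.5 0 0 -0.7 0 0 0; 0.5 0 0 -1.7 0 0 0; 0.5 0 0 -3.2 0 0 0; 0.5 0 0 -5 0 0 0; 0.5 0 0 -7 0 0 0; 0.5 0 0 -9 0 0 0; 0.5 0 0 -11 0 0 0; 0.5 0 0 -12.7 0 0 0; 0.5 0 0 -13.7 0 0 0; 0.5 0 0 -14 0 0 0; 0.5 0 0 -14 0 0 0"

```text
time_s: 25.57
eef_pos: [543.2, 29.2, 212.7]
ee_rot: [0.0, 0.166, 0.986, 0.0]
force: [1.0, 1.0, -4.1]
grip_width: 0.649
grip_force: 27.3
```

```bash
python3 - <<'E'
from rig import *
from h import *
np.set_printoptions(precision=2,suppress=True)
s=sense();print(s["eef_pos"],s["ee_rot"],s["force"],s["grip_width"],s["grip_force"])
for c in["scene","side"]:
    capture(c); print(c,[(round(float(d["score"]),2),np.round(d["rect"],1)) for d in search_frame(c,"jar")][:2],[(round(float(d["score"]),2),np.round(d["xy"],1)) for d in spot_point(c,"jar")][:1],proj(camera_model(c),[543.5,29,145]),"tub",[np.round(d["xy"],1) for d in spot_point(c,"tub")][:1])
print(goto(s,[489.8,-286.1,s["eef_pos"][2]]))
E
```

```text
[543.16  29.22 212.66] [0.   0.17 0.99 0.  ] [ 0.96  0.97 -4.13] 0.6491410589360307 27.324106693267822
scene [(0.81, array([296.4, 239.2,  37.1,  48.2])), (0.71, array([216.5, 186.3, 101. ,  94.7]))] [(0.84, array([298.5, 249.5]))] [300.2 248.7] tub [array([302.8, 285. ])]
side [(0.83, array([303.9, 219.3,  28.9,  35.8]))] [(0.79, array([303.5, 228.6]))] [303.58 230.04] tub [array([300.6, 270. ])]
[ -5.26 -31.55  -0.  ]
```

Emit:
step_arm:
  commands: "0.5 -0.1 -0.4 0 0 0 0; 0.5 -0.3 -1.5 0 0 0 0; 0.5 -0.6 -3.5 0 0 0 0; 0.5 -1 -6 0 0 0 0; 0.5 -1.4 -8.5 0 0 0 0; 0.5 -1.8 -11 0 0 0 0; 0.5 -2.3 -13.5 0 0 0 0; 0.5 -2.7 -16 0 0 0 0; 0.5 -3.1 -18.5 0 0 0 0; 0.5 -3.5 -21 0 0 0 0; 0.5 -3.9 -23.5 0 0 0 0; 0.5 -4.3 -26 0 0 0 0; 0.5 -4.7 -28.3 0 0 0 0; 0.5 -5 -30 0 0 0 0; 0.5 -5.2 -31.1 0 0 0 0; 0.5 -5.3 -31.5 0 0 0 0; 0.5 -5.3 -31.5 0 0 0 0; 0.5 -5.3 -31.5 0 0 0 0"

```text
time_s: 27.47
eef_pos: [490.4, -285.3, 212.2]
ee_rot: [-0.0, 0.165, 0.986, 0.0]
force: [-0.2, 1.0, -2.3]
grip_width: 0.647
grip_force: 27.4
```

```bash
python3 - <<'E'
from rig import *
from h import *
np.set_printoptions(precision=2,suppress=True)
s=sense();print(s["eef_pos"],s["ee_rot"],s["force"],s["grip_width"])
capture("side");print([np.round(d["rect"],1) for d in search_frame("side","jar")][:1])
print(goto(s,[489.8,-286.1,85]))
E
```

```text
[ 490.36 -285.34  212.24] [-0.    0.17  0.99  0.  ] [-0.24  1.03 -2.34] 0.6466284094990439
[array([334.2, 135.2,  22. ,  34.3])]
[ 0.02 -0.09 12.72]
```

Emit:
step_arm:
  commands: "0.5 0 0 1 0 0 0; 0.5 0 0 3 0 0 0; 0.5 0 -0.1 5.5 0 0 0; 0.5 0 -0.1 8 0 0 0; 0.5 0 -0.1 10 0 0 0; 0.5 0 -0.1 11.5 0 0 0; 0.5 0 -0.1 12.3 0 0 0; 0.5 0 -0.1 12.7 0 0 0; 0.5 0 -0.1 12.9 0 0 0; 0.5 0 -0.1 13.05 0 0 0; 0.5 0 -0.1 13.15 0 0 0; 0.5 0 -0.1 13.2 0 0 0; 0.5 0 -0.1 13.2 0 0 0"

```text
time_s: 28.65
eef_pos: [490.2, -286.9, 80.7]
ee_rot: [0.0, 0.166, 0.986, -0.0]
force: [-0.5, -0.5, -3.5]
grip_width: 0.648
grip_force: 27.4
```

Emit:
step_arm:
  commands: "0.5 0 0 0.03 0 0 0; 0.5 0 0 0.06 0 0 0; 0.5 0 0 0.1 0 0 0; 0.5 0 0 0.1 0 0 0"

```text
time_s: 28.98
eef_pos: [490.0, -286.8, 79.3]
ee_rot: [-0.0, 0.166, 0.986, 0.0]
force: [0.4, -0.4, -3.5]
grip_width: 0.65
grip_force: 27.4
```

Emit:
step_arm:
  commands: "0.5 0 0 0.03 0 0 0; 0.5 0 0 0.06 0 0 0; 0.5 0 0 0.1 0 0 0; 0.5 0 0 0.1 0 0 0; 0.5 0 0 0.1 0 0 0"

```text
time_s: 29.4
eef_pos: [490.0, -286.8, 78.3]
ee_rot: [-0.0, 0.166, 0.986, 0.0]
force: [-0.4, 0.1, -2.9]
grip_width: 0.648
grip_force: 27.4
```

Emit:
step_arm:
  commands: "0.5 0 0 0.03 0 0 0; 0.5 0 0 0.06 0 0 0; 0.5 0 0 0.08 0 0 0; 0.5 0 0 0.08 0 0 0; 0.5 0 0 0.08 0 0 0"

```text
time_s: 29.82
eef_pos: [490.2, -287.0, 78.1]
ee_rot: [0.0, 0.166, 0.986, -0.0]
force: [-0.9, 0.6, 5.8]
grip_width: 0.646
grip_force: 28.1
```

Contact felt at the expected height. Release and rise.

Emit:
step_arm:
  commands: "0.66 0 0 -0.03 0 0 0; 0.7 0 0 -0.03 0 0 0; 0.75 0 0 -0.03 0 0 0; 0.8 0 0 -0.03 0 0 0; 0.8 0 0 -0.03 0 0 0; 0.8 0 0 -0.5 0 0 0; 0.8 0 0 -1.5 0 0 0; 0.8 0 0 -3.5 0 0 0; 0.8 0 0 -6 0 0 0; 0.8 0 0 -9 0 0 0; 0.8 0 0 -12 0 0 0; 0.8 0 0 -15 0 0 0; 0.8 0 0 -17 0 0 0; 0.8 0 0 -17 0 0 0"

```text
time_s: 30.98
eef_pos: [491.0, -287.6, 253.3]
ee_rot: [0.004, 0.166, 0.986, -0.002]
force: [0.2, 0.2, 0.1]
grip_width: 0.8
grip_force: 0.0
```

```bash
python3 - <<'E'
from rig import *
from h import *
s=sense();print(s["eef_pos"],s["force"],s["grip_width"])
m=camera_model("wrist");w=capture("wrist");i=capture("scene")
print(proj(m,[490,-286,90]))
cv2.imwrite("pics/end.png",np.vstack([np.hstack([w[::2,::2],i[::2,::2]]),cv2.resize(i[100:280,100:420],(640,360))])[:,:,::-1])
E
```

```text
[ 491.00512879 -287.61282046  253.25634297] [0.18989598 0.16159812 0.09183002] 0.7998003375702739
[322.0273894  219.00219692]
```

View pics/end.png

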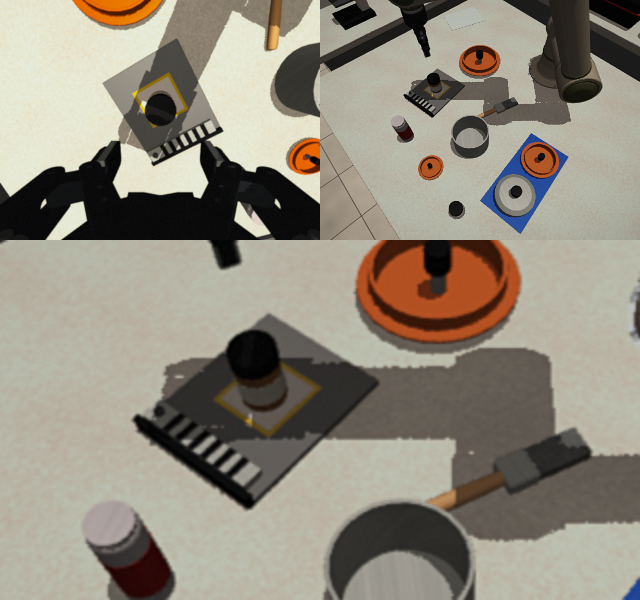

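The final picture shows the jar upright inside the square, the scale against the fence, and the lid and tray on the mat. The tub and the other things on the bench are where they were.

```bash
python3 -c "
from rig import *
print(finish_job())"
```

```text
the job is handed in; nothing more can be done
None
```

The job is done and handed in at about 31 s: the lid is rim-down and the tray upright on the mat, the scale is against the fence, and the jar stands upright inside the square; the hand-in returned no verdict.

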